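Lean a rinsed well plate against the tip box to drain

TASK

Take the taller well plate, the one standing on its short end in the wire draining rack, and lean it to drain against the pipette-tip box that stands on the open worktop: still on its short end on the worktop, in front of the middle of the box's long side that faces the robot, sloping back about 20 degrees from upright so that its flat face rests square against the box's upper edge. Leave the other plate in the rack, and leave the tip box and the film carton beside it where they stand.

Things in the scene. Friction and masses are not known exactly. Their poses are not given: they have to be found in the camera images.
- tall_plate_center (a point): Centre of the white 96-well plate standing on its short end in a slot of the draining rack (low white tray, wire hoops 56 mm high): a 90 g slab 128 mm long (its y, up at the start) x 86 (x, level) x 14 mm thick (z, level, normal to its faces), same either way round. It stands 8 mm above the worktop: centre at 72, top edge at 136 mm. About 2 mm play each side in the slot; it may lean 5 degrees.
- short_plate_center (a point): Centre of a second, identical white well plate, on its long side in the rack's other slot, so the shorter of the two: its top is 94 mm above the worktop. The slots are 60 mm apart, centre to centre. Stays where it is.
- tip_box: The support: opaque green pipette-tip box, lid shut, 122 mm long (its y), 85 deep (x), 67 high, 0.5 kg, loose on the worktop. Origin: centre of its underside; z up; x points away from the robot. The long side facing the robot is an upright face 42 mm from the origin towards -x; its upper edge is 67 mm above the worktop.
- film_carton: White oblong carton, 55 x 115 x 55 mm (x, y, z), to the left or the right of the tip box; origin at the centre of its underside. Stays where it is.
Not all that is in view belongs to the job. What is shaped like the part that bears tall_plate_center but purple or yellow is not meant.

How it is judged:
On the way:
1. the taller plate is lifted clear of the rack's slot (height (world z) of tall_plate_center above 0.125 m), for 0.1 s.
At the end, for the whole second after the job is handed in: The taller plate rests, released and still, on its short end against the tip box's robot-facing side: 10 to 35 degrees off upright, square within 15 degrees, within 30 mm of the middle. Tip box upright; it and the carton moved under 25 mm, the other plate under 20 mm (angle between the y axis of tall_plate_center and the z axis of tip_box, either way round between 0.17 and 0.61 rad and angle between the x axis of tall_plate_center and the y axis of tip_box, either way round below 0.26 rad and height (world z) of tall_plate_center between 0.048 and 0.072 m and x of tall_plate_center in the frame of tip_box between -0.09 and -0.04 m and y of tall_plate_center in the frame of tip_box between -0.03 and 0.03 m and contact force between tall_plate and tip_box above 0.02 N and linear speed of tall_plate below 0.02 m/s and angular speed of tall_plate below 0.15 rad/s and distance of each of tip_box, film_carton from where it was at the start of the episode below 0.025 m and angle between tip_box's own z axis and vertical below 0.1 rad and distance of short_plate_center from where it was at the start of the episode below 0.02 m); the robot touches nothing.
It also fails if it takes over 32 s, if anything falls off the work surface, if the arm or the gripper's body presses on something with over 40 N, if the wrist force passes 120 N, or if a joint passes its speed limit or range.

ROBOT

A 6-joint arm with a two-finger parallel gripper is mounted at the origin on a cart in front of the work surface, level with it; the furniture and walls round the work are solid. World frame = base frame: x ahead of the robot, y to its left, z up, the work surface at z = 0. Lengths are in m, angles in rad, forces in N, time in s.
With the tool pointing down it reaches from about 0.325 to 0.9 m from the base axis. Payload 3.5 kg.
Tool frame: the origin (TCP) lies on the mounting face of the last link; the fingertips stand 173 mm ahead of it and the grasp point (between the pads) lies 155 mm ahead of it (bot.pinch_z is the distance from the TCP to the grasp point, in m); z points along the fingers, y is the line along which they close (so a half turn about z gives the same grasp; the last joint's range is limited). The gripper opens to 85 mm and grips with 20 to 120 N. Pads are 22 mm wide; open, the fingers measure 114 mm over their backs; the gripper's body (76 mm by 85 mm) begins 54 mm behind the grasp point. The pads swing forward as they close: fully open they stand 13 mm farther back than shut.
Start: joints at [-1.278, 0.276, -0.026, 1.268, 0, 1.467], TCP at [0.241, -0.577, 0.405] pointing down, gripper open.
Joint ranges: [-3.12, 3.12], [-0.85, 1.88], [-1.08, 1.24], [-1.95, 2.15], [-1.57, 1.53], [-3.14, 3.14]. Speed limits (rad/s): [2.57, 2.57, 3.14, 3.14, 3.14, 3.14].

INTERFACE

Orientations are given as a rotation vector (axis times angle).
In Python, from workcell import bot gives the robot as it stands.
- The arm moves only by the tool apply_moves, never from a script. Its argument "deltas" is a list of rows, each a list of 3 entries, a list of its own where there are three numbers: the closure, from 0 (fully open) to 1 (shut), then the shift along the tool's x, y, z scaled (see below), then the turn about the tool's z scaled (see below). A call has 1 to 10 rows; each row shifts and turns the commanded pose from where the row before left it, along the tool's axes as they then stand; what a row does not reach is not made up. The controller multiplies each number of a shift by 50 mm and each number of a turn by 8 degrees. A row lasts 1/8 s, in which the tool goes at most 62.5 mm and 10.7 degrees, less where a joint would pass 70% of its speed; a pose out of reach is approached as far as the arm can. A call with a number of a shift or a turn outside -1 to 1 is refused whole. A call with a gripper value outside its range is refused whole. The fingers move at their own pace and stop on an object; "grip_force" is the grip in N (left out, the last holds). Time passes only in rows, so rows that do not move let the fingers close. It gives the time, the measured TCP pose, the force and the opening at its end, in the units of the state.
- bot.observe(): the state, without advancing time (a new reading comes with each control period).
- bot.grab_frame(name): name is "scene" or "side" or "wrist"; returns a dict with "img" (400x640x3 uint8, red, green, blue), "range_z" (400x640 float32, m along the optical axis (not along the pixel's ray), 0 where there is no reading), "K" (3x3 intrinsics, pixels), "T" (4x4, takes a point from camera to world coordinates); the wrist camera has in their place "tool_from_camera" (4x4, takes a point from camera to tool coordinates, whose origin is the TCP and whose axes are the flange's). Camera axes: x right, y up, looking along -z (the intrinsics and any distortion apply to the point x, -y, -z); pixel columns grow to the right and rows downward; lengths in m; the calibration is good to about 2 mm. A picture is of the moment at which its call begins: read the wrist's pose just before it.
- bot.finish_job(): hands the job in, once; it reports no verdict.
Trained networks look in a picture, given as the dict that the camera call returned (one of the last four; its "shot" number tells which), for a name from the list of things; names that differ only in an ending like _2 or _b are one class to them, and where a whole thing is asked for, a point or a joint stands for the part that bears it (a point fixed in the world has none). Each returns a list of dicts, best first, with "p" (0 to 1); they miss things now and then, are a little off and sometimes report something else, mostly with a low value. They report only what shows in the picture. A call takes as long as a camera call. They do not tell look-alikes from the thing itself.
- bot.boxes_of(target, picture): "location" ([row, column] in pixels, amid what is visible of it).
The state is a dict: "clock": time; "joint_positions": joint angles; "joint_velocities": joint speeds; "joint_efforts": joint torques, N m; "tcp_pos": TCP position; "orientation": TCP orientation; "ft_force": force on the tool from outside, world axes, zero at the start; "moment": the same for the moment, N m; "width": finger opening in m.
Only numpy, scipy, OpenCV 4.12 (cv2) and the standard library are available. Lean on these libraries where they do the work, as an engineer would, in place of code of your own. Each camera call takes 0.05 s, during which the arm holds its last target. There are 200 camera calls.

## Working session

There is one attempt and no reset: what is moved stays moved. The work goes in short steps, Python scripts to look and compute and a tool call to move; the robot and the scene stay as the last step left them, time stands still between calls to the robot, and variables do not carry over. Pictures are saved under pics/ and viewed, on a budget of 10 in all, crops included, one or two more only if the job needs it, and the job is handed in when it is done.

Besides the shell and the picture viewer there is one more tool, called after "Request:" as a command line: name --argument value ..., lists and objects as JSON in quotes. apply_moves: Moves the arm, as the interface text tells. Shifts and turns lie within -1 to 1; 1 stands for 50 mm of shift or 8 degrees of turn. Its arguments: {"type":"object","properties":{"deltas":{"type":"array"},"grip_force":{"type":"number"}},"required":["deltas"]}

```bash
mkdir -p pics; cat > h.py <<'E'
import numpy as np, cv2
from workcell import bot
from scipy.spatial.transform import Rotation as R
def T_of(f,s=None):
    if 'T' in f: return np.array(f['T'])
    M=np.eye(4);M[:3,:3]=R.from_rotvec(s['orientation']).as_matrix();M[:3,3]=s['tcp_pos'];return M@np.array(f['tool_from_camera'])
def cloud(f,s=None):
    z=f['range_z'];K=np.array(f['K']);v,u=np.mgrid[:z.shape[0],:z.shape[1]]
    P=np.stack([(u-K[0,2])/K[0,0]*z,-(v-K[1,2])/K[1,1]*z,-z],-1);T=T_of(f,s)
    W=P@T[:3,:3].T+T[:3,3];W[z<=0]=np.nan;return W
E
python3 - <<'E'
from h import *
s=bot.observe();print(s['clock'],s['tcp_pos'],s['orientation'],s['width'])
ims=[]
for n in ['scene','side']:
    f=bot.grab_frame(n);W=cloud(f);np.savez(''+n,W=W,img=f['img']);ims.append(f['img'])
    print(n,[k for k in f],np.round(f['T'],3).tolist())
    for t in ['tall_plate_center','short_plate_center','tip_box','film_carton']:
        for d in bot.boxes_of(t,f)[:3]:
            r,c=map(int,d['location']);print(t,r,c,round(d['p'],2),np.round(W[r,c],3))
cv2.imwrite('pics/a.png',cv2.cvtColor(ims[0],cv2.COLOR_RGB2BGR))
cv2.imwrite('pics/b.png',cv2.cvtColor(ims[1],cv2.COLOR_RGB2BGR))
E
```

```text
0.0 [ 0.24086045 -0.5763039   0.40355861] [-3.07811441e+00 -6.17224261e-01  3.37453864e-04] 0.08550872387501583
scene ['img', 'range_z', 'K', 'T', 'shot'] [[-0.286, 0.574, -0.767, -0.412], [-0.958, -0.187, 0.217, 0.333], [-0.019, 0.797, 0.604, 0.778], [0.0, 0.0, 0.0, 1.0]]
tall_plate_center 257 210 0.84 [0.375 0.396 0.065]
tall_plate_center 212 206 0.72 [0.597 0.395 0.033]
tall_plate_center 198 267 0.68 [0.522 0.231 0.096]
short_plate_center 223 267 0.89 [0.459 0.246 0.064]
tip_box 202 340 0.77 [0.486 0.039 0.065]
side ['img', 'range_z', 'K', 'T', 'shot'] [[0.839, 0.199, -0.507, 0.003], [-0.544, 0.281, -0.791, -0.625], [-0.015, 0.939, 0.343, 0.408], [0.0, 0.0, 0.0, 1.0]]
tall_plate_center 187 235 0.92 [0.378 0.386 0.061]
tall_plate_center 185 309 0.67 [0.518 0.212 0.087]
tall_plate_center 177 270 0.65 [0.484 0.374 0.075]
short_plate_center 198 286 0.75 [0.456 0.228 0.058]
tip_box 227 352 0.79 [ 0.475 -0.028  0.065]
film_carton 275 426 0.67 [ 0.488 -0.225  0.042]
```

View pics/a.png

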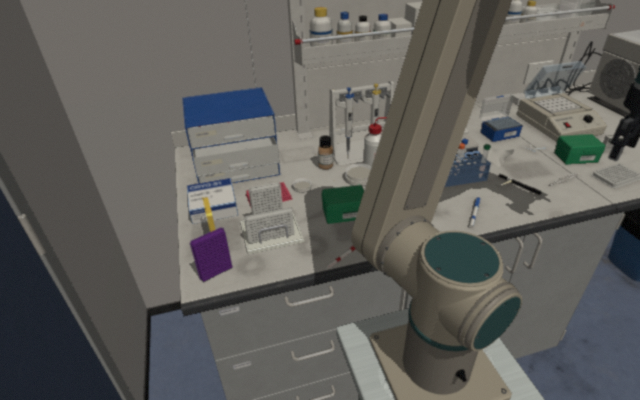

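View pics/b.png

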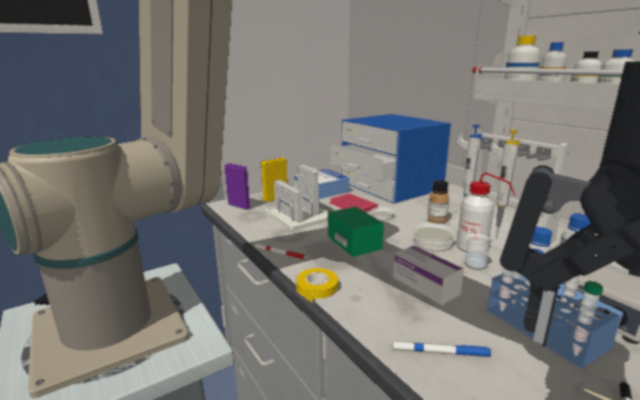

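```bash
python3 - <<'E'
from h import *
ims=[]
def rect(p): 
    (c,w,a)=cv2.minAreaRect((p*1000).astype(np.float32));return np.round(c,1),np.round(w,1),round(a,1)
for n,cr in [('scene',(150,290,170,380)),('side',(140,270,200,410))]:
    d=np.load(n+'.npz');W=d['W'];im=d['img'].astype(int)
    a,b,c,e=cr;ims.append(cv2.resize(d['img'][a:b,c:e],(760,300 if n=='x' else int(760*(b-a)/(e-c))),interpolation=cv2.INTER_CUBIC))
    g=(im[...,1]>im[...,0]*1.6+10)&(im[...,1]>im[...,2]*1.3)
    inb=lambda x0,x1,y0,y1,z0,z1:(W[...,0]>x0)&(W[...,0]<x1)&(W[...,1]>y0)&(W[...,1]<y1)&(W[...,2]>z0)&(W[...,2]<z1)
    m=g&inb(.35,.65,-.15,.15,.06,.075);print(n,'boxtop',m.sum(),rect(W[m][:,:2]),np.median(W[m][:,2]))
    m=g&inb(.35,.65,-.15,.15,.01,.055);p=W[m];print(' box face pts',m.sum(),rect(p[:,:2]))
    for nm,bb in [('tall',(.47,.6,.12,.32,.1,.15)),('short',(.42,.49,.12,.32,.062,.1))]:
        m=inb(*bb)&(im.min(-1)>70)&(np.ptp(im,axis=-1)<50);p=W[m]
        print(nm,m.sum(),rect(p[:,:2]),p.min(0).round(3),p.max(0).round(3))
        q=p-p.mean(0);u,s,v=np.linalg.svd(q,full_matrices=False);print('  mean',p.mean(0).round(4),'normal',v[2].round(3),s.round(3))
    m=inb(.35,.65,-.35,-.1,.045,.062)
    if n=='side':print('carton top',m.sum(),rect(W[m][:,:2]))
h=max(i.shape[0] for i in ims)
o=np.vstack([cv2.resize(i,(500,int(500*i.shape[0]/i.shape[1]))) for i in ims]);print(o.shape)
cv2.imwrite('pics/c.png',o[:600,:,::-1])
E
```

```text
scene boxtop 625 (array([509.4,  20.9]), array([113.1,  77.4]), 80.1) 0.06480857559607944
 box face pts 325 (array([483. ,  44.9]), array([101.7,  44. ]), 57.1)
tall 413 (array([524.2, 233.8]), array([20.2, 84.6]), 0.6) [0.514 0.192 0.1  ] [0.535 0.276 0.136]
  mean [0.5224 0.235  0.1201] normal [-0.973  0.004  0.232] [0.49  0.213 0.091]
short 571 (array([464.9, 238.8]), array([ 20.3, 126.5]), 2.2) [0.453 0.176 0.062] [0.476 0.302 0.093]
  mean [0.4625 0.2404 0.0799] normal [-0.948 -0.007  0.32 ] [0.857 0.22  0.099]
side boxtop 713 (array([510.1,   9. ]), array([111.7,  77.2]), 84.8) 0.0650607053873109
 box face pts 870 (array([485.4,  -5.7]), array([ 65.7, 133.5]), 30.4)
tall 283 (array([522.7, 231.4]), array([16.3, 84.1]), 0.3) [0.515 0.189 0.1  ] [0.531 0.273 0.135]
  mean [0.5205 0.2237 0.1186] normal [-0.978 -0.065  0.196] [0.432 0.173 0.071]
short 348 (array([463.2, 234.6]), array([ 16.8, 128.3]), 0.4) [0.455 0.17  0.062] [0.472 0.299 0.092]
  mean [0.4606 0.2247 0.0791] normal [-0.957 -0.041  0.288] [0.703 0.17  0.077]
carton top 1628 (array([ 566. , -247.4]), array([205.2, 167.7]), 89.8)
(641, 500, 3)
```

View pics/c.png

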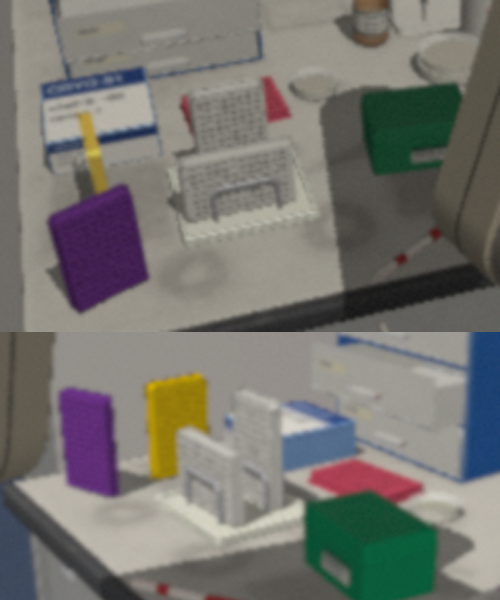

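The white, taller plate is at scene (198,267), side (185,309). The other plates are the white short one at (223,267), purple at (257,210) and yellow at (212,206), so the rear white one, with its top at z≈0.136, is the one meant. I'll turn the tool so the fingers close along world x, then move across while looking.

Request:
apply_moves --deltas '[[0,[0,0,0],-0.93],[0,[0,0,0],-0.93],[0,[0,0,0],-0.93],[0,[0,0,0],-0.93],[0,[0,0,0],-0.93],[0,[0,0,0],-0.93],[0,[0,0,0],-0.93],[0,[0,0,0],-0.93],[0,[0,0,0],-0.93],[0,[0,0,0],0]]' --grip_force 30

```text
clock: 1.75
tcp_pos: [0.241, -0.5767, 0.4048]
orientation: [2.23, 2.213, -0.0]
ft_force: [0.4, 0.5, -0.9]
width: 0.0854
```

Request:
apply_moves --deltas '[[0,[0.95,0.35,0],0],[0,[0.95,0.35,0],0],[0,[0.95,0.35,0],0],[0,[0.95,0.35,0],0],[0,[0.95,0.35,0],0],[0,[0.95,0.35,0],0],[0,[0.95,0.35,0],0],[0,[0.95,0.35,0],0],[0,[0.95,0.35,0],0],[0,[0.95,0.35,0],0]]'

```text
clock: 3.0
tcp_pos: [0.4193, -0.1012, 0.4051]
orientation: [2.231, 2.211, 0.001]
ft_force: [0.7, -1.4, 0.5]
width: 0.0854
```

```bash
cat > look.py <<'E'
from h import *
import sys
s=bot.observe();print(s['clock'],np.round(s['tcp_pos'],4),np.round(R.from_rotvec(s['orientation']).as_matrix(),3).tolist(),np.round(s['joint_positions'],2),s['width'],np.round(s['ft_force'],1))
f=bot.grab_frame('wrist');W=cloud(f,s);im=f['img'].astype(int)
cv2.imwrite('pics/%s.png'%sys.argv[1],f['img'][:,:,::-1])
np.savez(sys.argv[1],W=W,img=f['img'])
def rect(p): 
    (c,w,a)=cv2.minAreaRect((p*1000).astype(np.float32));return np.round(c,1),np.round(w,1),round(a,1)
g=(im[...,1]>im[...,0]*1.6+10)&(im[...,1]>im[...,2]*1.3)
m=g&(W[...,2]>.058)&(W[...,2]<.078)&(abs(W[...,1])<.15);print('box',m.sum())
if m.sum()>50:
    k=cv2.morphologyEx(m.astype(np.uint8),cv2.MORPH_OPEN,np.ones((3,3)))>0;print(rect(W[m][:,:2]),rect(W[k][:,:2]),np.median(W[m][:,2]))
wh=(im.min(-1)>60)&(np.ptp(im,axis=-1)<50)
for nm,(a,b,c,d,e,h) in dict(tall=(.47,.6,.12,.32,.124,.15),tallany=(.48,.6,.12,.32,.09,.15),short=(.42,.49,.12,.34,.084,.11)).items():
    m=wh&(W[...,0]>a)&(W[...,0]<b)&(W[...,1]>c)&(W[...,1]<d)&(W[...,2]>e)&(W[...,2]<h)
    if m.sum()>30: print(nm,m.sum(),rect(W[m][:,:2]),np.percentile(W[m],[2,50,98],axis=0).round(4).tolist())
E
python3 look.py w1
```

```text
3.0 [ 0.4193 -0.1012  0.4051] [[0.009, 1.0, 0.001], [1.0, -0.009, -0.001], [-0.0, 0.001, -1.0]] [-0.39 -0.07 -0.42  1.23 -0.    1.19] 0.08535846044422783 [ 0.7 -1.4  0.5]
box 10364
(array([515.4,   7.9]), array([99.8, 82. ]), 83.5) (array([515.4,   7.9]), array([99.8, 82. ]), 83.4) 0.06663633522076756
```

View pics/w1.png

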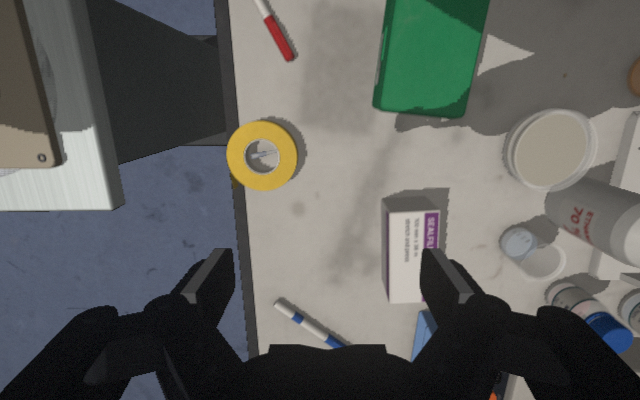

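The wrist view shows the green box's end at (100,430), cut off at the top of the picture. The carton is at (250,410). I'll move on so the whole box and the rack come into view.

Request:
apply_moves --deltas '[[0.5,[0.9,0.3,0],0],[0.5,[0.9,0.3,0],0],[0.5,[0,0,0],0]]'

```text
clock: 3.42
tcp_pos: [0.45, -0.0107, 0.4049]
orientation: [2.225, 2.217, 0.001]
ft_force: [0.1, -0.8, -0.3]
width: 0.043
```

```bash
python3 look.py w2
```

```text
3.425 [ 0.45   -0.0107  0.4049] [[0.004, 1.0, 0.001], [1.0, -0.004, 0.0], [0.0, 0.001, -1.0]] [-0.17 -0.04 -0.38  1.22  0.    1.41] 0.04296075113579888 [ 0.1 -0.8 -0.3]
box 9987
(array([516.2,  16.1]), array([118.3,  81.7]), 83.4) (array([516.2,  16.1]), array([118.2,  81.6]), 83.3) 0.06655244211034744
```

Request:
apply_moves --deltas '[[0.5,[0.9,0.3,0],0],[0.5,[0.9,0.3,0],0],[0.5,[0,0,0],0]]'

```text
clock: 3.85
tcp_pos: [0.4807, 0.0777, 0.4048]
orientation: [2.227, 2.215, 0.001]
ft_force: [0.1, -1.0, 0.2]
width: 0.0426
```

```bash
python3 look.py w3
```

```text
3.85 [0.4807 0.0777 0.4048] [[0.005, 1.0, 0.0], [1.0, -0.005, -0.0], [-0.0, 0.0, -1.0]] [ 0.03  0.03 -0.32  1.22 -0.    1.6 ] 0.042563880855743266 [ 0.1 -1.   0.2]
box 6949
(array([516.3,  16.9]), array([118.7,  81.6]), 83.3) (array([516.3,  16.8]), array([118.6,  81.6]), 83.3) 0.06646747748322324
tall 889 (array([526.2, 203.9]), array([14.3, 26.1]), 0.3) [[0.5192, 0.1934, 0.1257], [0.526, 0.2041, 0.1324], [0.533, 0.2151, 0.1358]]
tallany 1331 (array([526. , 208.6]), array([14.4, 35.4]), 0.7) [[0.519, 0.1916, 0.092], [0.5242, 0.2032, 0.1314], [0.5329, 0.2202, 0.1357]]
short 1154 (array([466.2, 201.4]), array([13.9, 52.3]), 0.4) [[0.4596, 0.1782, 0.0871], [0.4662, 0.2035, 0.0902], [0.473, 0.2264, 0.0935]]
```

View pics/w3.png

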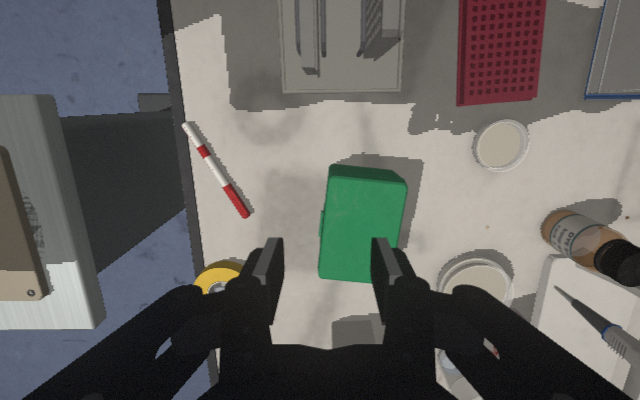

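The box's centre is at about (0.516, 0.017) with yaw about -6.7°. The tall plate is centred at about (0.526, 0.234), with its faces at x 0.519 to 0.533 and its top at 0.136. In the wrist view it is the right-hand one, at (30,380). I'll go above it and down.

Request:
apply_moves --deltas '[[0.5,[0.78,0.22,0],0],[0.5,[0.78,0.22,0],0],[0.5,[0.78,0.22,0],0],[0.5,[0.78,0.22,0],0],[0.5,[0,0,0],0],[0.5,[0,0,0.6],0],[0.5,[0,0,0.6],0],[0.5,[0,0,0],0]]'

```text
clock: 4.9
tcp_pos: [0.5237, 0.2301, 0.3421]
orientation: [-2.23, -2.209, 0.01]
ft_force: [0.1, 0.2, 0.1]
width: 0.0425
```

```bash
python3 look.py w4; python3 - <<'E'
from h import *
f=bot.grab_frame('side');cv2.imwrite('pics/s4.png',cv2.resize(f['img'][100:260,190:430],(780,520))[:,:,::-1])
E
```

```text
4.9 [0.5237 0.2301 0.3421] [[0.009, 1.0, -0.006], [1.0, -0.009, -0.003], [-0.003, -0.006, -1.0]] [ 0.3   0.23 -0.23  1.12 -0.    1.88] 0.04252690206099818 [0.1 0.2 0.1]
box 223
(array([511.9,  76.6]), array([ 3.4, 56.4]), 84.0) (array([508.1,  76.7]), array([ 2.6, 44.9]), 83.0) 0.060505062008945565
tall 2761 (array([526. , 233.4]), array([13.9, 84.5]), 0.3) [[0.5193, 0.1978, 0.1275], [0.5258, 0.2389, 0.1325], [0.5323, 0.2725, 0.1357]]
tallany 2971 (array([526. , 233.5]), array([13.9, 84.7]), 0.3) [[0.5192, 0.1976, 0.1021], [0.5259, 0.241, 0.1325], [0.5323, 0.273, 0.1357]]
short 3022 (array([466. , 244.7]), array([ 14.7, 114.3]), 0.1) [[0.4591, 0.1956, 0.0853], [0.4663, 0.2515, 0.0901], [0.4729, 0.2979, 0.0934]]
```

View pics/s4.png

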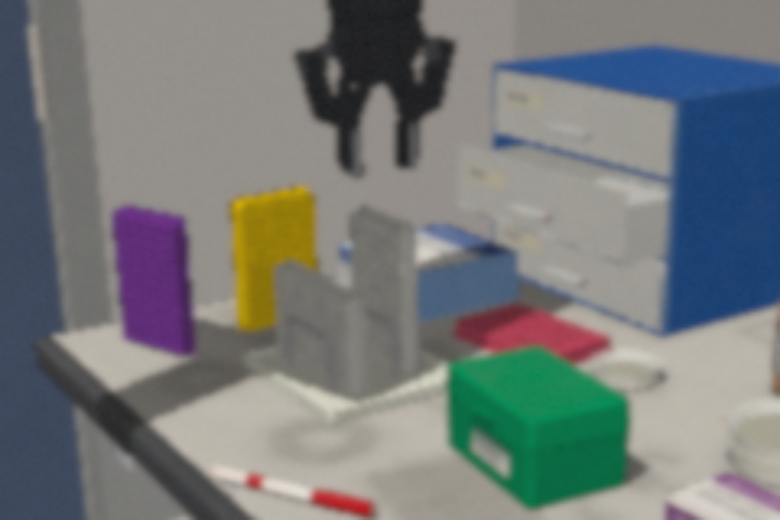

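The side view shows the open fingers above the tall white plate's top (crop 385,215), clear of the other things. I'll go down and grip.

Request:
apply_moves --deltas '[[0.5,[0.06,0.05,0.47],0],[0.5,[0,0,0.47],0],[0.5,[0,0,0.45],0],[0.5,[0,0,0],0],[1,[0,0,0],0],[1,[0,0,0],0],[1,[0,0,0],0],[1,[0,0,0],0]]' --grip_force 35

```text
clock: 6.0
tcp_pos: [0.528, 0.2357, 0.2771]
orientation: [2.228, 2.214, 0.003]
ft_force: [-1.9, -1.7, 5.8]
width: 0.0137
```

Request:
apply_moves --deltas '[[1,[0,0,-0.3],0],[1,[0,0,-0.5],0],[1,[0,0,-0.5],0],[1,[0,0,-0.5],0],[1,[0,0,-0.5],0],[1,[0,0,0],0],[1,[0,0,0],0]]'

```text
clock: 6.88
tcp_pos: [0.5274, 0.2354, 0.3897]
orientation: [-2.228, -2.214, 0.001]
ft_force: [0.4, 0.4, -1.0]
width: 0.014
```

```bash
python3 look.py w5; python3 - <<'E'
from h import *
f=bot.grab_frame('side');cv2.imwrite('pics/s5.png',cv2.resize(f['img'][100:260,190:430],(780,520))[:,:,::-1])
W=cloud(f);im=f['img'].astype(int)
m=(W[...,0]>.49)&(W[...,0]<.57)&(W[...,1]>.17)&(W[...,1]<.3)&(W[...,2]>.09)&(W[...,2]<.26)&(im.min(-1)>60)
p=W[m];print(m.sum(),np.percentile(p,[1,50,99],axis=0).round(3));u,s,v=np.linalg.svd(p-p.mean(0),full_matrices=False);print(v.round(3))
E
```

```text
6.875 [0.5274 0.2354 0.3897] [[0.006, 1.0, -0.001], [1.0, -0.006, -0.0], [-0.0, -0.001, -1.0]] [ 0.31  0.2  -0.15  1.22 -0.    1.89] 0.014006426920690214 [ 0.4  0.4 -1. ]
box 338
(array([525.6,  61. ]), array([52.9, 33.7]), 0.1) (array([525.7,  59.8]), array([31.5, 52.9]), 89.7) 0.06636397106652628
tall 116 (array([527.1, 271.3]), array([14.3,  4.5]), 13.8) [[0.5201, 0.2713, 0.1252], [0.5271, 0.2723, 0.1362], [0.5332, 0.275, 0.1494]]
tallany 120 (array([527.1, 271.3]), array([14.3,  4.5]), 13.8) [[0.5201, 0.2713, 0.1238], [0.5271, 0.2723, 0.136], [0.5332, 0.2751, 0.1494]]
short 2335 (array([465.8, 238.6]), array([ 14.4, 126.7]), 0.3) [[0.4591, 0.1804, 0.0854], [0.4664, 0.2446, 0.0901], [0.473, 0.2974, 0.0933]]
997 [[0.505 0.189 0.123]
 [0.518 0.217 0.185]
 [0.538 0.271 0.255]]
[[-0.026  0.094 -0.995]
 [ 0.083 -0.992 -0.096]
 [-0.996 -0.085  0.018]]
```

View pics/s5.png

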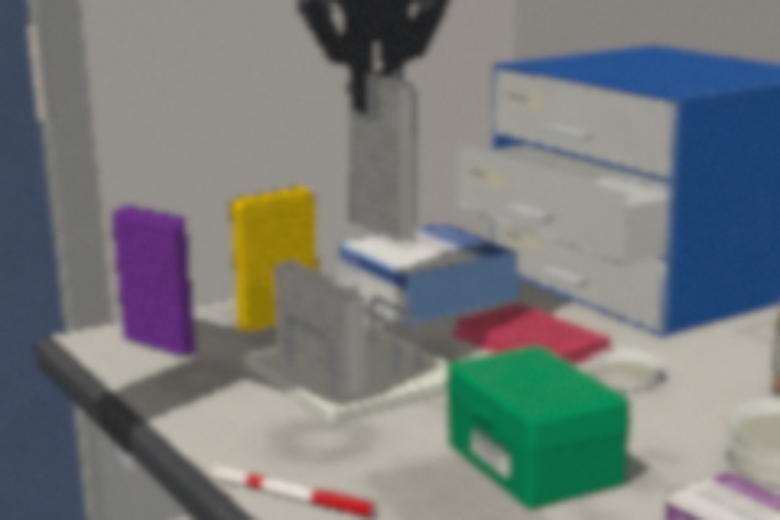

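The plate hangs straight in the grip, with its bottom at about z=0.121, and the short plate hasn't moved. I'll carry it in front of the box and turn it to the box's yaw.

Request:
apply_moves --deltas '[[1,[-0.5,-0.2,0],0],[1,[-0.8,-0.34,0],0],[1,[-0.8,-0.34,0],0],[1,[-0.8,-0.34,0],0],[1,[-0.8,-0.34,0],0],[1,[-0.45,-0.16,0],0],[1,[0,0,0],0.4],[1,[0,0,0],0.4],[1,[0,0,0],0],[1,[0,0,0],0]]'

```text
clock: 8.22
tcp_pos: [0.4401, 0.0286, 0.3896]
orientation: [-2.347, -2.087, 0.001]
ft_force: [0.2, 0.3, -0.9]
width: 0.0138
```

```bash
python3 look.py w6
```

```text
8.225 [0.4401 0.0286 0.3896] [[0.117, 0.993, -0.001], [0.993, -0.117, 0.0], [-0.0, -0.001, -1.0]] [-0.08 -0.04 -0.42  1.19  0.    1.61] 0.013800254593822368 [ 0.2  0.3 -0.9]
box 9993
(array([516.3,  17. ]), array([118.4,  81.6]), 83.3) (array([516.4,  16.7]), array([117.8,  81.6]), 83.3) 0.06653675089701977
```

Request:
apply_moves --deltas '[[1,[0,0.04,0.4],0],[1,[0,0,0.5],0],[1,[0,0,0.5],0],[1,[0,0,0.5],0],[1,[0,0,0.3],0],[1,[0,0,0],0],[1,[0,0,0],0]]'

```text
clock: 9.15
tcp_pos: [0.4429, 0.0283, 0.281]
orientation: [2.348, 2.086, 0.002]
ft_force: [-0.5, 0.3, -0.6]
width: 0.0138
```

```bash
python3 - <<'E'
from h import *
f=bot.grab_frame('side');cv2.imwrite('pics/s7.png',cv2.resize(f['img'][130:290,230:470],(780,520))[:,:,::-1])
W=cloud(f);im=f['img'].astype(int)
m=(W[...,0]>.41)&(W[...,0]<.455)&(W[...,1]>-.05)&(W[...,1]<.08)&(W[...,2]>.001)&(W[...,2]<.15)&(im.min(-1)>50)&(np.ptp(im,axis=-1)<50)
p=W[m];print(m.sum(),np.percentile(p,[1,50,99],axis=0).round(3))
E
```

```text
1245 [[ 0.422 -0.018  0.015]
 [ 0.434  0.009  0.079]
 [ 0.449  0.064  0.143]]
```

View pics/s7.png

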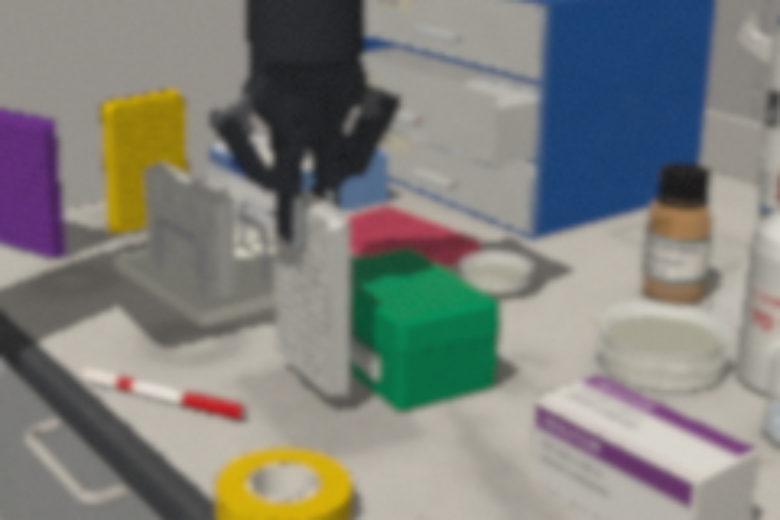

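The plate hangs upright in front of the box's middle, about 12 mm above the worktop. I'll lower it gently to contact.

Request:
apply_moves --deltas '[[1,[0,0,0.12],0],[1,[0,0,0.07],0],[1,[0,0,0.02],0],[1,[0,0,0],0]]'

```text
clock: 9.7
tcp_pos: [0.4422, 0.0283, 0.2696]
orientation: [-2.348, -2.086, 0.0]
ft_force: [0.3, 0.3, -0.8]
width: 0.0136
```

Request:
apply_moves --deltas '[[1,[0,0,0.03],0],[1,[0,0,0],0]]'

```text
clock: 9.95
tcp_pos: [0.4425, 0.0283, 0.2692]
orientation: [2.348, 2.086, 0.0]
ft_force: [-1.5, 0.3, 5.8]
width: 0.0142
```

Contact is at Fz≈6 N. I'll open to about 30 mm, so the plate stands free between the fingers, and then tip it slowly towards the box.

Request:
apply_moves --deltas '[[0.9,[0,0,0],0],[0.8,[0,0,0],0],[0.72,[0,0,0],0],[0.65,[0,0,0],0],[0.65,[0,0,0],0],[0.65,[0,0,0],0]]'

```text
clock: 10.7
tcp_pos: [0.4423, 0.0283, 0.2681]
orientation: [-2.349, -2.086, 0.0]
ft_force: [-0.4, 0.3, 0.3]
width: 0.0301
```

Request:
apply_moves --deltas '[[0.65,[0,0.05,0],0],[0.65,[0,0.05,0],0],[0.65,[0,0.05,0],0],[0.65,[0,0.05,0],0],[0.65,[0,0.05,0],0],[0.65,[0,0.05,0],0],[0.65,[0,0.05,0],0],[0.65,[0,0.05,0],0],[0.65,[0,0,0],0],[0.65,[0,0,0],0]]'

```text
clock: 11.95
tcp_pos: [0.4621, 0.026, 0.2682]
orientation: [-2.349, -2.087, 0.0]
ft_force: [0.6, -0.7, -0.1]
width: 0.0299
```

```bash
cat > side.py <<'E'
from h import *
import sys
s=bot.observe();print(s['clock'],np.round(s['tcp_pos'],4),s['width'],np.round(s['ft_force'],1))
f=bot.grab_frame('side');cv2.imwrite('pics/%s.png'%sys.argv[1],cv2.resize(f['img'][130:290,230:470],(780,520))[:,:,::-1])
W=cloud(f);im=f['img'].astype(int)
m=(W[...,0]>.39)&(W[...,0]<.52)&(W[...,1]>-.06)&(W[...,1]<.1)&(W[...,2]>.004)&(W[...,2]<.15)&(im.min(-1)>45)&(np.ptp(im,axis=-1)<40)
m=cv2.erode(m.astype(np.uint8),np.ones((3,3)))>0
p=W[m];print(m.sum(),np.percentile(p,[1,50,99],axis=0).round(3))
# -x face as plane by RANSAC
rng=np.random.default_rng(0);best=0
for _ in range(400):
    a,b,c=p[rng.choice(len(p),3,replace=False)];n=np.cross(b-a,c-a);l=np.linalg.norm(n)
    if l<1e-7: continue
    n/=l
    if abs(n[0])<.7: continue
    k=abs((p-a)@n)<.003
    if k.sum()>best: best=k.sum();K=k
q=p[K];v=np.linalg.svd(q-q.mean(0),full_matrices=False)[2][2];v*=-np.sign(v[0]);print('face n',v.round(3),K.sum(),'lean',np.degrees(np.arcsin(v[2])).round(1),'yaw',np.degrees(np.arctan2(-v[1],-v[0])).round(1),'mean',q.mean(0).round(4),'ranges',np.percentile(q,[1,99],axis=0).round(3).tolist())
E
python3 side.py s8
```

```text
11.95 [0.4621 0.026  0.2682] 0.02991310695250904 [ 0.6 -0.7 -0.1]
1263 [[ 0.435 -0.02   0.01 ]
 [ 0.449  0.007  0.067]
 [ 0.481  0.057  0.127]]
face n [-0.971  0.107  0.212] 873 lean 12.2 yaw -6.3 mean [0.4479 0.014  0.0661] ranges [[0.434, -0.017, 0.01], [0.462, 0.058, 0.123]]
```

View pics/s8.png

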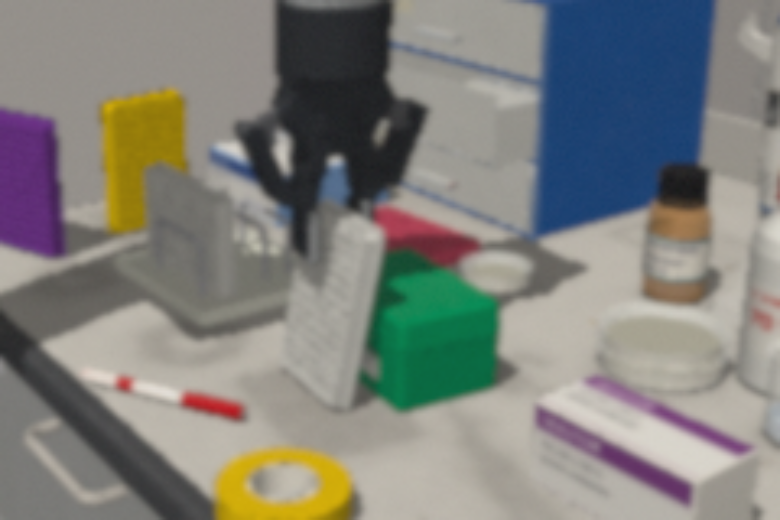

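The plate is tipped 12°, square to the box and resting on the far finger. I'll let it down the rest of the way.

Request:
apply_moves --deltas '[[0.65,[0,0.05,0],0],[0.65,[0,0.05,0],0],[0.65,[0,0.05,0],0],[0.65,[0,0.05,0],0],[0.65,[0,0.05,0],0],[0.65,[0,0.05,0],0],[0.65,[0,0.05,0],0],[0.65,[0,0,0],0],[0.65,[0,0,0],0]]'

```text
clock: 13.12
tcp_pos: [0.4795, 0.0239, 0.2682]
orientation: [2.349, 2.087, -0.0]
ft_force: [0.2, -1.1, -0.4]
width: 0.0299
```

```bash
python3 side.py s9
```

```text
13.125 [0.4795 0.0239 0.2682] 0.02993456535563147 [ 0.2 -1.1 -0.4]
1310 [[ 0.435 -0.021  0.011]
 [ 0.458  0.007  0.066]
 [ 0.496  0.056  0.126]]
face n [-0.931  0.104  0.349] 930 lean 20.4 yaw -6.4 mean [0.4564 0.0135 0.0627] ranges [[0.435, -0.019, 0.011], [0.479, 0.057, 0.119]]
```

Request:
apply_moves --deltas '[[0.65,[0,0.04,0],0],[0.62,[0,0.02,0],0],[0.58,[0,0,0],0],[0.5,[0,0,0],0],[0.4,[0,0,0],0],[0.4,[0,0,0],0],[0.4,[0,0,0],0]]'

```text
clock: 14.05
tcp_pos: [0.4825, 0.0236, 0.2682]
orientation: [2.349, 2.087, 0.0]
ft_force: [0.8, 0.7, 0.0]
width: 0.0512
```

```bash
python3 side.py s10
```

```text
14.05 [0.4825 0.0236 0.2682] 0.05118975780568053 [0.8 0.7 0. ]
1381 [[ 0.436 -0.02   0.011]
 [ 0.459  0.008  0.067]
 [ 0.51   0.057  0.129]]
face n [-0.93   0.102  0.353] 998 lean 20.6 yaw -6.2 mean [0.4575 0.0151 0.0641] ranges [[0.435, -0.019, 0.011], [0.48, 0.057, 0.119]]
```

View pics/s10.png

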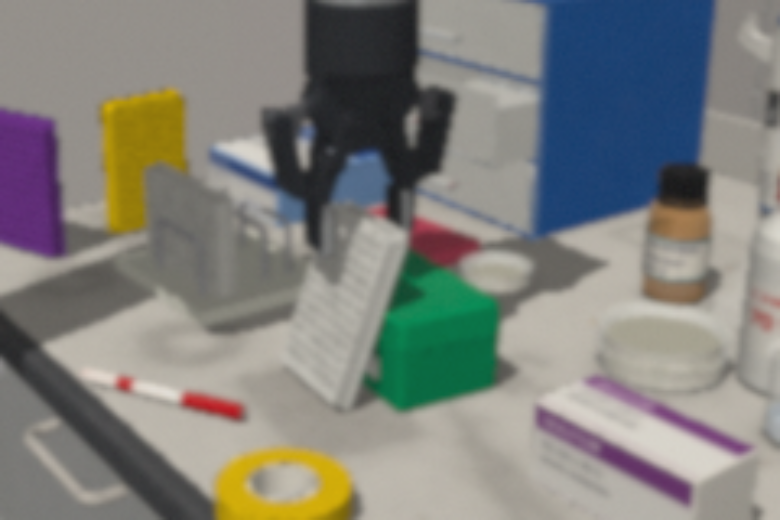

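The plate leans 20.6° against the box and stays there with the fingers open. I'll lift straight off.

Request:
apply_moves --deltas '[[0.4,[0,0,-0.2],0],[0.4,[0,0,-0.4],0],[0.4,[0,0,-0.6],0],[0.4,[0,0,-0.8],0],[0.4,[0,0,-0.8],0],[0.4,[-0.8,0,0],0],[0.4,[-0.8,0,0],0],[0.4,[-0.8,0,0],0],[0.4,[0,0,0],0],[0.4,[0,0,0],0]]'

```text
clock: 15.35
tcp_pos: [0.4683, -0.0954, 0.4086]
orientation: [-2.349, -2.086, -0.001]
ft_force: [-1.0, 0.3, 0.1]
width: 0.0512
```

```bash
python3 side.py s11; python3 look.py w11; python3 - <<'E'
import cv2,numpy as np
a=cv2.imread('pics/s11.png');b=cv2.imread('pics/w11.png')
cv2.imwrite('pics/e.png',np.hstack([cv2.resize(a,(400,267)),cv2.resize(b,(400,267))]))
E
```

```text
15.35 [ 0.4683 -0.0954  0.4086] 0.05122029916456613 [-1.   0.3  0.1]
1273 [[ 0.436 -0.02   0.011]
 [ 0.46   0.009  0.064]
 [ 0.485  0.057  0.119]]
face n [-0.93   0.103  0.352] 1020 lean 20.6 yaw -6.3 mean [0.4585 0.0173 0.0661] ranges [[0.436, -0.019, 0.011], [0.48, 0.057, 0.119]]
15.4 [ 0.4683 -0.095   0.4085] [[0.117, 0.993, 0.0], [0.993, -0.117, 0.0], [0.0, 0.0, -1.0]] [-0.34  0.01 -0.33  1.23  0.    1.35] 0.05135588735842435 [ 0.8  0.8 -0.5]
box 7976
(array([516.2,   7.1]), array([100.8,  79.7]), 83.2) (array([516.2,   7.1]), array([100.8,  79.8]), 83.2) 0.06661338597011987
```

View pics/e.png

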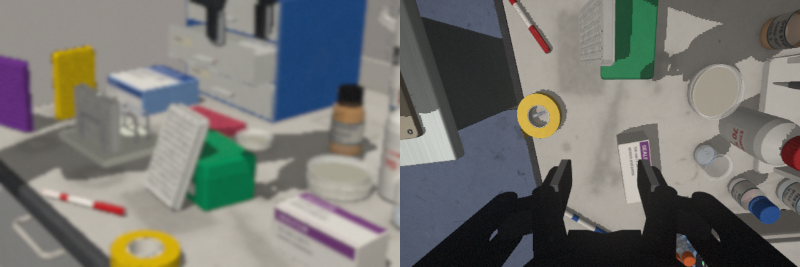

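The plate leans square against the middle of the box with the gripper well clear. The box is where it was (same edges, yaw -6.8°), and the carton and the short plate are in place. I'll hand in.

```bash
python3 -c "
from workcell import bot
print(bot.finish_job())"
```

```text
the job is handed in; nothing more can be done
None
```

The taller white plate is out of the rack and leaning against the robot-facing long side of the green tip box, and the job is handed in (no verdict is reported). The tool could not tilt, so I lifted the plate by its top, set it upright about 24 mm in front of the box and opened the fingers to 30 mm. I then tipped it slowly between the fingers until it rested on the box's upper edge, and lifted off.

**Last checks, before hand-in at about 15.4 s:**
- **Plate:** it leans 20.6° and its yaw is -6.3°, against about -6.8° for the box. It sits within a few millimetres of the box's middle, and the lean did not change after release.
- **Tip box:** its position and yaw match the start to within about 1 mm.
- **Other plate and carton:** both look unmoved in the last pictures. I measured the short plate only up to the lift and did not measure the carton's shift.
- **Gripper:** it is well clear of everything.

**Disagreements:**
- The scene and side cameras put the box about 6 mm nearer the robot than the wrist camera did. I used the wrist reading, and the resulting lean agreed with it.
- At the grasp, the arm stopped about 5 mm higher than I commanded. The grip still held.

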